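Restock the outgoing-mail caddy

TASK

Please put the mailing kit back into its dark desk caddy, everything standing upright in its own pocket: the wooden stamp in the long front pocket with the cork pad, one green cell in each of the two small front bays, the small green ink bottle in the back pocket with the green pad and the glue stick in the back pocket with the red pad. The red cells are disposables and the white bottle is not ink, so leave those standing where they are.

Things in the scene. Friction and masses are not known exactly. Their poses are not given: they have to be found in the camera images.
- caddy: Fixed dark open desk caddy, 99 mm deep (x) by 150 mm wide (y). Origin: centre of its underside on the desk; x from low front (white card) to tall back, y to the left seen from the front. Pocket floors 6 mm above the desk; walls 3 mm thick, rims 28 mm high in front, 42 mm at the back. Pockets have no room for fingers: hold things above the rims, open little. Middle back: clip dish, not used.
- stamp: Brown wooden rubber stamp: base 24 (x) by 50 (y) by 14 mm high, round knob handle up to 24 mm across above it, 60 mm tall in all, 45 g. Origin at the centre of its underside, z up. Its pocket: long one with cork pad, centre at caddy x = -25.5, y = 0 mm, 42 mm in x by 70 mm in y; the base must lie along the caddy's y, either way round.
- glue_stick: Glue stick on end, red with white cap and foot, round, 24 mm across, 92 mm tall, 30 g. Origin at the centre of its underside, z up. Its pocket: back right one with red pad, centre at caddy x = 22.5, y = -50 mm, 48 mm in x by 44 mm in y.
- ink_bottle: Small green bottle of stamp ink with white cap, round, 30 mm across up to the rounded shoulder, which ends 64 mm up; cap 19 mm across; 78 mm tall in all, 90 g. Origin at the centre of its underside, z up. Its pocket: back left one with green pad, centre at caddy x = 22.5, y = 47 mm, 48 mm in x by 50 mm in y.
- green_cell_a: Green and yellow standing AA cell, 15 mm across, 50 mm tall, 23 g. Origin at the centre of its underside, z up along the cell. One of two alike, either may go into either bay: small front bays with grey pads, centres at caddy x = -25.5, y = +55 and -55 mm, each 42 mm in x by 34 mm in y.
- green_cell_b: Green and yellow standing AA cell, 15 mm across, 50 mm tall, 23 g. Origin at the centre of its underside, z up along the cell. One of two alike, either may go into either bay: small front bays with grey pads, centres at caddy x = -25.5, y = +55 and -55 mm, each 42 mm in x by 34 mm in y.
- red_cell_a: Red and white standing AA cell, 15 mm across, 50 mm tall, 23 g. Origin at the centre of its underside, z up along the cell. Does not belong in the caddy; to be left alone.
- red_cell_b: Red and white standing AA cell, 15 mm across, 50 mm tall, 23 g. Origin at the centre of its underside, z up along the cell. Does not belong in the caddy; to be left alone.
- white_bottle: White bottle with a red cap, 44 mm across, 113 mm tall, 140 g. Origin at the centre of its underside, z up. Does not belong in the caddy; to be left alone.
There are look-alikes about, which are no part of the job. Several things have the shape of the stamp; the one meant has the colours described above.

How it is judged:
At the end, for the whole second after the job is handed in: Stamp (base along its pocket), ink bottle, glue stick and one green cell per bay stand in their own pockets, middle within about 10 mm of the pocket's centre, within 4 mm of its floor, upright within 7 degrees, at rest. Red cells and white bottle stand within 20 mm of where they began (x of stamp in the frame of caddy between -0.036 and -0.015 m and y of stamp in the frame of caddy between -0.0115 and 0.0115 m and z of stamp in the frame of caddy between 0.002 and 0.01 m and angle between each of stamp, ink_bottle, glue_stick, red_cell_a, red_cell_b, white_bottle's own z axis and vertical below 0.12 rad and linear speed of each of stamp, ink_bottle, glue_stick below 0.02 m/s and angular speed of each of stamp, ink_bottle, glue_stick below 0.6 rad/s and angle between the y axis of stamp and the y axis of caddy, either way round below 0.5 rad and x of ink_bottle in the frame of caddy between 0.012 and 0.033 m and y of ink_bottle in the frame of caddy between 0.0355 and 0.0585 m and z of ink_bottle in the frame of caddy between 0.002 and 0.01 m and x of glue_stick in the frame of caddy between 0.009 and 0.036 m and y of glue_stick in the frame of caddy between -0.0615 and -0.0385 m and z of glue_stick in the frame of caddy between 0.002 and 0.01 m and (((x of green_cell_a in the frame of caddy between -0.04 and -0.011 m and y of green_cell_a in the frame of caddy between 0.0445 and 0.0655 m and z of green_cell_a in the frame of caddy between 0.002 and 0.01 m and angle between green_cell_a's own z axis and vertical below 0.12 rad and linear speed of green_cell_a below 0.02 m/s and angular speed of green_cell_a below 0.6 rad/s) and (x of green_cell_b in the frame of caddy between -0.04 and -0.011 m and y of green_cell_b in the frame of caddy between -0.0655 and -0.0445 m and z of green_cell_b in the frame of caddy between 0.002 and 0.01 m and angle between green_cell_b's own z axis and vertical below 0.12 rad and linear speed of green_cell_b below 0.02 m/s and angular speed of green_cell_b below 0.6 rad/s)) or ((x of green_cell_a in the frame of caddy between -0.04 and -0.011 m and y of green_cell_a in the frame of caddy between -0.0655 and -0.0445 m and z of green_cell_a in the frame of caddy between 0.002 and 0.01 m and angle between green_cell_a's own z axis and vertical below 0.12 rad and linear speed of green_cell_a below 0.02 m/s and angular speed of green_cell_a below 0.6 rad/s) and (x of green_cell_b in the frame of caddy between -0.04 and -0.011 m and y of green_cell_b in the frame of caddy between 0.0445 and 0.0655 m and z of green_cell_b in the frame of caddy between 0.002 and 0.01 m and angle between green_cell_b's own z axis and vertical below 0.12 rad and linear speed of green_cell_b below 0.02 m/s and angular speed of green_cell_b below 0.6 rad/s))) and distance of each of red_cell_a, red_cell_b, white_bottle from where it was at the start of the episode below 0.02 m); the robot touches nothing.
It fails at once if a red cell is shifted by more than 20 mm or knocked over (distance of red_cell_a from where it was at the start of the episode above 0.02 m or angle between red_cell_a's own z axis and vertical above 0.3 rad).
It fails at once if a red cell is shifted by more than 20 mm or knocked over (distance of red_cell_b from where it was at the start of the episode above 0.02 m or angle between red_cell_b's own z axis and vertical above 0.3 rad).
It fails at once if the white bottle is shifted by more than 20 mm or knocked over (distance of white_bottle from where it was at the start of the episode above 0.02 m or angle between white_bottle's own z axis and vertical above 0.3 rad).
It also fails if it takes over 112 s, if anything falls off the work surface, if the arm or the gripper's body presses on something with over 40 N, if the wrist force passes 120 N, or if a joint passes its speed limit or range.

ROBOT

A 7-joint arm with a two-finger parallel gripper is mounted at the origin on the work surface; the furniture and walls round the work are solid. World frame = base frame: x ahead of the robot, y to its left, z up, the work surface at z = 0. Lengths are in m, angles in rad, forces in N, time in s.
With the tool pointing down it reaches from about 0.425 to 0.875 m from the base axis. Payload 4.7 kg.
Tool frame: the origin (TCP) lies at the very end of the fingers, on their centre line; the grasp point (between the pads) lies 19 mm behind it; z points along the fingers, y is the line along which they close (so a half turn about z gives the same grasp; the last joint's range is limited). The gripper opens to 87 mm and grips with 3 to 60 N. Pads are 19 mm wide; open, the fingers measure 117 mm over their backs; the gripper's body (75 mm by 190 mm) begins 51 mm behind the grasp point.
Start: joints at [1.13, 0.321, -0.07, 1.45, 0.023, 1.371, -0.057], TCP at [0.286, -0.584, 0.223] pointing down, gripper open.
Joint ranges: [-2.86, 2.86], [-0.3, 2.09], [-1.38, 1.24], [0.06, 2.45], [-1.56, 4.7], [0.09, 2.05], [-2.69, 2.69]. Speed limits (rad/s): [2.57, 2.57, 3.14, 3.14, 3.14, 3.14, 3.14].

INTERFACE

Orientations are given as a rotation vector (axis times angle).
In Python, from bench import ctrl gives the robot as it stands.
- The arm moves only by the shell command python3 -m jog 'ROWS' [FORCE]. ROWS is JSON, a list that holds one entry, the list of rows, each a list of 7 numbers: the shift along the tool's x, y, z in mm, then the turn, a rotation vector about the tool's x, y, z in degrees, then the finger opening in mm, from 0 to 87. A call has 1 to 10 rows; each row is the pose to reach, as a shift and turn from the pose commanded when the call began, along the tool's axes at that moment; what a row does not reach only later rows make up. A row lasts 1/10 s, in which the tool goes at most 50 mm and 8.59 degrees, less where a joint would pass 70% of its speed; a pose out of reach is approached as far as the arm can. A call with a gripper value outside its range is refused whole. The fingers move at their own pace and stop on an object; FORCE is the grip in N (left out, the last holds). Time passes only in rows, so rows that repeat a pose let the fingers close. It gives the time, the measured TCP pose, the force, the opening and the grip force at its end, in the units of the state.
- ctrl.get_state(): the state, without advancing time (a new reading comes with each control period).
- ctrl.get_image(name): name is "scene" or "top"; returns a dict with "image" (480x640x3 uint8, red, green, blue), "depth" (480x640 float32, m along the optical axis (not along the pixel's ray), 0 where there is no reading), "fov_y" (degrees; the focal length in pixels is half the picture's height over the tangent of half this angle, whatever the lens; pixels are square), "cx", "cy" (the principal point, pixels), "k1" (the pictures are not rectified: a ray, as slopes to the right and down, at radius r is drawn at 1 + k1 r^2 times it, then the intrinsics apply), "rvec" (rotation vector, rad) and "tvec" (3), from world to camera coordinates, as OpenCV has them. Camera axes: x right, y down, z forward; pixel columns grow to the right and rows downward; lengths in m; the calibration is good to about 2 mm. A picture is of the moment at which its call begins.
- ctrl.close_job(): hands the job in; it is judged then, once.
The state is a dict: "time": time; "joint_positions": joint angles; "qd": joint speeds; "joint_torque": joint torques, N m; "position": TCP position; "tool_rot": TCP orientation; "ft_force": force on the tool from outside, world axes, zero at the start; "torque": the same for the moment, N m; "grip_width": opening from 0.0 (shut) to 1.0 (fully open); "grip_force": force on a finger pad.
Only numpy, scipy, OpenCV 4.12 (cv2) and the standard library are available. Lean on these libraries where they do the work, as an engineer would, in place of code of your own. Each camera call takes 0.05 s, during which the arm holds its last target. There are 200 camera calls.

## Working session

There is one attempt and no reset: what is moved stays moved. The work goes in short steps, Python scripts to look and compute and a shell command to move; the robot and the scene stay as the last step left them, time stands still between calls to the robot, and variables do not carry over. Pictures are saved under pics/ and viewed, at most 14 in all, crops included, and the job is handed in when it is done.

```bash
ls; mkdir -p pics
cat > h.py <<'E'
import numpy as np, cv2, pickle
from bench import ctrl
def grab(n):
    d=ctrl.get_image(n); return d
def save(d,f): cv2.imwrite('pics/'+f,cv2.cvtColor(d['image'],cv2.COLOR_RGB2BGR))
def K(d):
    f=240/np.tan(np.radians(d['fov_y'])/2)
    return f
def ray(d,u,v):
    f=K(d); p=np.stack([(np.asarray(u,float)-d['cx'])/f,(np.asarray(v,float)-d['cy'])/f],-1)
    q=p.copy()
    for _ in range(20): q=p/(1+d['k1']*(q**2).sum(-1,keepdims=True))
    R=cv2.Rodrigues(np.array(d['rvec'],float))[0]; t=np.array(d['tvec'],float)
    c=-R.T@t
    return c, np.concatenate([q,np.ones(q.shape[:-1]+(1,))],-1)@R   # dir with unit depth
def plane(d,u,v,z):
    c,r=ray(d,u,v); s=(z-c[2])/r[...,2]; return c+r*s[...,None]
def cloud(d):
    u,v=np.meshgrid(np.arange(640),np.arange(480)); c,r=ray(d,u,v)
    P=c+r*d['depth'][...,None].astype(float); P[d['depth']==0]=np.nan; return P
def proj(d,X):
    R=cv2.Rodrigues(np.array(d['rvec'],float))[0]; p=R@np.asarray(X,float)+np.array(d['tvec'],float)
    q=p[:2]/p[2]; q=q*(1+d['k1']*(q@q)); return q*K(d)+[d['cx'],d['cy']]
E
python3 - <<'E'
from h import *
for n in('scene','top'):
    d=grab(n); save(d,n+'0.png'); pickle.dump(d,open(n+'0.pkl','wb'))
    c,r=ray(d,320,240); print(n,d['fov_y'],d['cx'],d['cy'],d['k1'],c,r,np.mean(d['depth']>0))
s=ctrl.get_state();print(s['time'],s['position'],s['tool_rot'],s['grip_width'])
E
```

```text
pics
scene 52.140082942776225 314.8450041565514 233.29618916003074 0.04272263192355459 [-0.06889018 -0.54503448  0.55986825] [ 0.59317823  0.60628033 -0.52996314] 0.9960319010416666
top 56.67853128944625 312.4015108785669 249.37284115283327 -0.03450395891087896 [0.3908236  0.06206006 0.91072567] [ 0.15842472 -0.01650769 -0.98760536] 0.995849609375
0.1 [ 0.2852774  -0.583499    0.22157536] [-3.05907932e+00 -7.07972478e-01  7.14668815e-04] 1.0019492475938387
```

View pics/scene0.png

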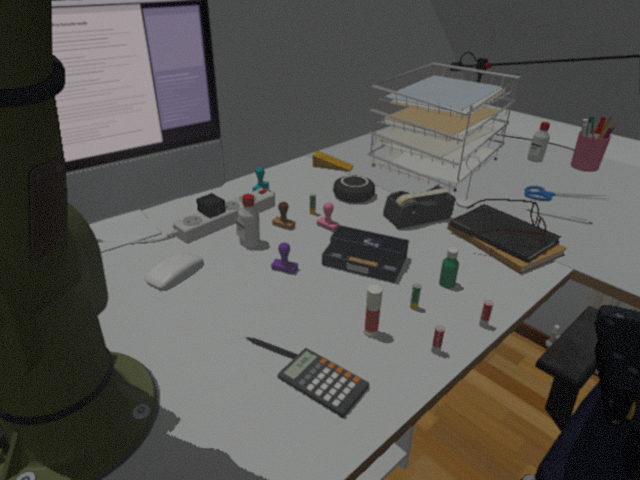

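View pics/top0.png

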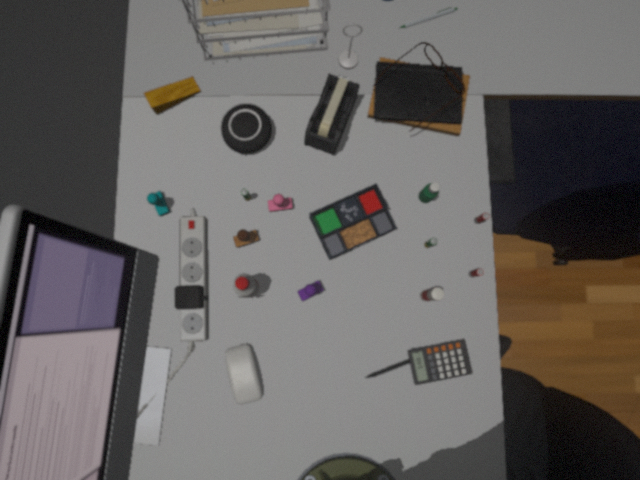

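The scene view shows the following:

- **Stamps:** brown at (284,214), pink at (329,217), purple at (284,258) and teal at (261,180). Brown fits the description "brown wooden".
- **Green cells:** (312,205) and (415,297).
- **Red cells:** (438,338) and (487,313).
- **Ink bottle:** green, at (450,268).
- **Glue stick:** (373,310).
- **White bottle:** (248,220).
- **Caddy:** (366,252).

In the top view they are:

- **Brown stamp:** (246,238)
- **Green cells:** (248,194) and (431,242)
- **Ink bottle:** (429,192)
- **Glue stick:** (436,294)
- **Caddy:** (352,221)

Next I'll measure them and confirm with one crop.

```bash
cat > m.py <<'E'
from h import *
S=pickle.load(open('scene0.pkl','rb'));T=pickle.load(open('top0.pkl','rb'))
C={'scene':cloud(S),'top':cloud(T)}
guess={'stamp':[(284,214),(246,238)],'gA':[(312,205),(248,194)],'gB':[(415,297),(431,242)],'glue':[(373,310),(436,294)],'ink':[(450,268),(429,192)],'rA':[(438,338),(476,272)],'rB':[(487,313),(481,218)],'white':[(248,220),(245,285)],'pink':[(329,217),(281,204)],'purple':[(284,258),(311,291)]}
for n,g in guess.items():
    for cam,(u,v),w in zip(('scene','top'),g,(40,26)):
        P=C[cam][max(0,v-w):v+w,u-w:u+w]
        m=((P[...,2]>0.006)&(P[...,2]<.2)).astype(np.uint8)
        k,lab=cv2.connectedComponents(m)
        cy,cx=P.shape[0]-w,w
        l=lab[cy-3:cy+4,cx-3:cx+4]; l=l[l>0]
        if len(l)==0: print(n,cam,'none');continue
        Q=P[lab==np.bincount(l).argmax()]; z=np.percentile(Q[:,2],97)
        t=Q[Q[:,2]>z-.008]
        lo,hi=np.percentile(Q[:,:2],3,0),np.percentile(Q[:,:2],97,0)
        print(n,cam,'ztop %.3f'%z,'top xy',np.round(np.median(t[:,:2],0),4),'all',np.round(lo,3),np.round(hi,3))
E
python3 m.py
python3 - <<'E'
from h import *
a=cv2.imread('pics/scene0.png')[165:275,225:345];b=cv2.imread('pics/top0.png')[170:300,225:325]
cv2.imwrite('pics/crop1.png',np.hstack([cv2.resize(a,(436,400),interpolation=2),cv2.resize(b,(308,400),interpolation=2)]))
c=cv2.imread('pics/top0.png')[170:275,295:500]
cv2.imwrite('pics/crop2.png',cv2.resize(c,None,fx=3.8,fy=3.8,interpolation=2))
E
```

```text
stamp scene ztop 0.056 top xy [0.5359 0.1948] all [0.525 0.174] [0.552 0.216]
stamp top ztop 0.060 top xy [0.5397 0.1991] all [0.526 0.176] [0.554 0.221]
gA scene ztop 0.047 top xy [0.6259 0.1942] all [0.62 0.19] [0.634 0.202]
gA top ztop 0.051 top xy [0.6272 0.1981] all [0.621 0.191] [0.634 0.204]
gB scene ztop 0.049 top xy [ 0.5244 -0.1787] all [ 0.52  -0.184] [ 0.531 -0.172]
gB top ztop 0.052 top xy [ 0.525 -0.175] all [ 0.519 -0.181] [ 0.531 -0.168]
glue scene ztop 0.091 top xy [ 0.4178 -0.17  ] all [ 0.409 -0.179] [ 0.427 -0.16 ]
glue top ztop 0.094 top xy [ 0.4203 -0.1658] all [ 0.41  -0.175] [ 0.431 -0.155]
ink scene ztop 0.077 top xy [ 0.6252 -0.1773] all [ 0.614 -0.191] [ 0.634 -0.166]
ink top ztop 0.080 top xy [ 0.6272 -0.1735] all [ 0.613 -0.182] [ 0.637 -0.16 ]
rA scene ztop 0.049 top xy [ 0.4628 -0.2666] all [ 0.457 -0.272] [ 0.469 -0.26 ]
rA top ztop 0.052 top xy [ 0.4636 -0.2627] all [ 0.457 -0.27 ] [ 0.47  -0.256]
rB scene ztop 0.049 top xy [ 0.5734 -0.2837] all [ 0.568 -0.289] [ 0.579 -0.277]
rB top ztop 0.052 top xy [ 0.5749 -0.2807] all [ 0.569 -0.287] [ 0.581 -0.274]
white scene ztop 0.105 top xy [0.4391 0.183 ] all [0.401 0.171] [0.607 0.373]
white top ztop 0.114 top xy [0.4419 0.191 ] all [0.42  0.172] [0.459 0.21 ]
pink scene ztop 0.051 top xy [0.6062 0.1233] all [ 0.515 -0.022] [0.614 0.135]
pink top ztop 0.061 top xy [0.6101 0.1294] all [0.598 0.106] [0.622 0.152]
purple scene ztop 0.057 top xy [0.4293 0.0623] all [0.415 0.044] [0.447 0.085]
purple top ztop 0.060 top xy [0.4313 0.0679] all [0.417 0.046] [0.449 0.09 ]
```

View pics/crop1.png

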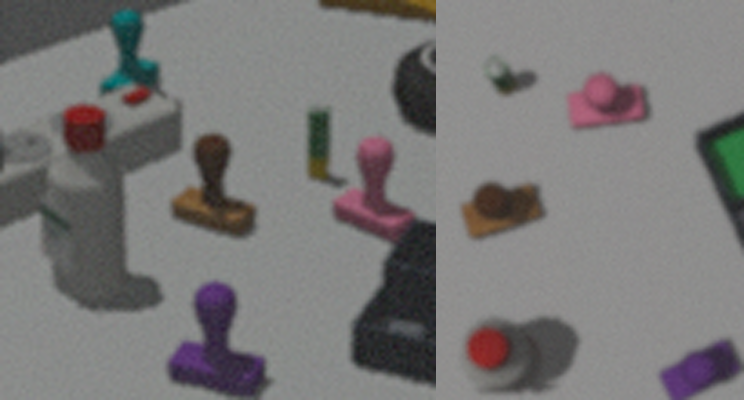

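View pics/crop2.png

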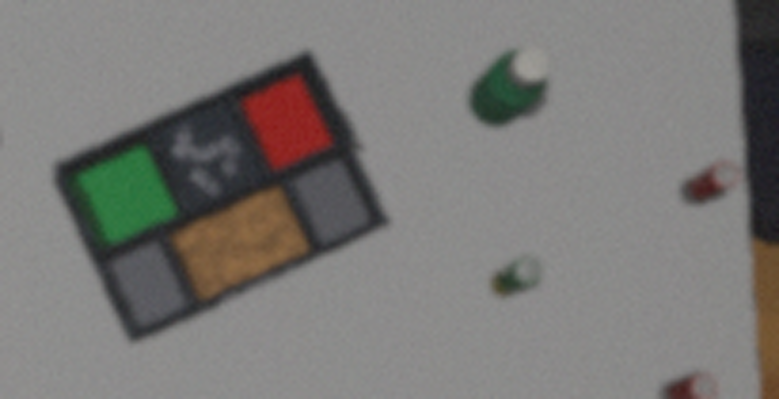

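Crops confirm that the brown stamp is unique (the others are pink, purple and teal), both green cells have the green/yellow look, and the green ink bottle is to the right of the caddy. Next is the caddy pose and the stamp yaw.

```bash
cat > c.py <<'E'
from h import *
import sys
T=pickle.load(open('top0.pkl','rb'));S=pickle.load(open('scene0.pkl','rb'))
for nm,D,box in(('top',T,(170,275,300,405)),('scene',S,(215,290,312,420))):
    P=cloud(D);a,b,c,d=box
    Q=P[a:b,c:d].reshape(-1,3);m=(Q[:,2]>.016)&(Q[:,2]<.07)
    r=cv2.minAreaRect((Q[m,:2]*1000).astype(np.float32));print(nm,'rect',r,'zmax',np.percentile(Q[m,2],[50,99]))
    hsv=cv2.cvtColor(D['image'],cv2.COLOR_RGB2HSV)[a:b,c:d]
    H,s,v=hsv[...,0].astype(int),hsv[...,1],hsv[...,2]
    if nm=='top':
      for k,mm in(('green',(abs(H-63)<15)&(s>120)),('red',((H<6)|(H>174))&(s>120)),('cork',(abs(H-14)<6)&(s>60))):
        n,l,st,ce=cv2.connectedComponentsWithStats(mm.astype(np.uint8));i=st[1:,4].argmax()+1
        q=P[a:b,c:d][l==i];print(k,st[i,4],'px',ce[i]+[c,a],'z %.4f'%np.median(q[:,2]),'xy',plane(D,ce[i][0]+c,ce[i][1]+a,.006)[:2],'rect',cv2.minAreaRect((q[:,:2]*1000).astype(np.float32)))
for nm,D,(a,b,c,d) in(('top',T,(218,256,226,268)),('scene',S,(195,235,268,300))):
    Q=cloud(D)[a:b,c:d].reshape(-1,3);m=(Q[:,2]>.0075)&(Q[:,2]<.018)
    print('stamp',nm,cv2.minAreaRect((Q[m,:2]*1000).astype(np.float32)))
E
python3 c.py
```

```text
top rect ((570.1908569335938, -19.332496643066406), (100.632080078125, 150.8148193359375), 24.24151039123535) zmax [0.02904091 0.0440958 ]
green 413 px [327.72881356 220.7409201 ] z nan xy [0.57621605 0.03050545] rect ((573.630126953125, 29.372224807739258), (48.52385330200195, 42.90631866455078), 23.351276397705078)
red 388 px [369.94587629 201.71134021] z nan xy [ 0.61594086 -0.05806191] rect ((612.2338256835938, -59.048736572265625), (50.31040954589844, 39.860321044921875), 21.016502380371094)
cork 677 px [357.5745938  233.22451994] z nan xy [ 0.54946786 -0.0307459 ] rect ((nan, nan), (0.0, 0.0), 0.0)
scene rect ((585.8331298828125, -11.57080078125), (307.80401611328125, 205.99595642089844), 35.96243667602539) zmax [0.02640818 0.04645266]
stamp top ((540.0651245117188, 199.30972290039062), (23.77877426147461, 49.63436508178711), 18.462238311767578)
stamp scene ((547.4701538085938, 228.28152465820312), (116.23866271972656, 40.90376663208008), 76.28439331054688)
```

```bash
cat > go.py <<'E'
# go.py x y z(mm) yaw(deg of tool x) : shift/turn in tool axes
import sys,numpy as np
from scipy.spatial.transform import Rotation as R
from bench import ctrl
s=ctrl.get_state(); c=R.from_rotvec(s['tool_rot']); p=np.array(s['position'])*1000
cur=p
for a in sys.argv[1:]:
    x,y,z,w=map(float,a.split(','))
    t=R.from_euler('z',w,degrees=True)*R.from_euler('x',180,degrees=True)
    print(a,np.round(c.inv().apply(np.array([x,y,z])-p),1),np.round((c.inv()*t).as_rotvec(degrees=True),1))
print('t',round(s['time'],2),'pos',np.round(p,1),'yaw',np.round(c.as_euler('xyz',degrees=True),1),'w',round(s['grip_width']*87,1))
E
python3 go.py 470,-100,220,18.5 540,199,220,18.5 540,199,29,18.5
```

```text
470,-100,220,18.5 [ 378.4 -353.2    2.2] [-0.1  0.   7.6]
540,199,220,18.5 [ 572.6 -591.     2.6] [-0.1  0.   7.6]
540,199,29,18.5 [ 572.6 -590.7  193.6] [-0.1  0.   7.6]
t 0.1 pos [ 285.3 -583.5  221.6] yaw [-179.9    0.    26.1] w 87.2
```

```bash
python3 -m jog '[[[378,-353,0,0,0,7.6,50],[378,-353,0,0,0,7.6,50],[378,-353,0,0,0,7.6,50],[378,-353,0,0,0,7.6,50],[378,-353,0,0,0,7.6,50],[378,-353,0,0,0,7.6,50],[378,-353,0,0,0,7.6,50],[378,-353,0,0,0,7.6,50],[378,-353,0,0,0,7.6,50],[378,-353,0,0,0,7.6,50]]]' 20
python3 go.py 540,199,200,18.5 540,199,29,18.5
```

```text
time: 1.1
position: [0.464, -0.1149, 0.2224]
tool_rot: [3.1, 0.503, -0.0]
ft_force: [1.2, -0.4, 0.2]
grip_width: 0.571
grip_force: 0.0
540,199,200,18.5 [ 171.5 -273.7   22.2] [ 0.   0.  -0.1]
540,199,29,18.5 [ 171.5 -273.8  193.2] [ 0.   0.  -0.1]
t 1.1 pos [ 464.  -114.9  222.4] yaw [180.    0.   18.4] w 49.7
```

```bash
python3 -m jog '[[[171,-273,22,0,0,0,50],[171,-273,22,0,0,0,50],[171,-273,22,0,0,0,50],[171,-273,22,0,0,0,50],[171,-273,22,0,0,0,50],[171,-273,22,0,0,0,50],[171,-273,22,0,0,0,50],[171,-273,22,0,0,0,50],[171,-273,22,0,0,0,50],[171,-273,22,0,0,0,50]]]'
python3 go.py 540,199,100,18.5 540,199,29,18.5
```

```text
time: 2.1
position: [0.5398, 0.1942, 0.2002]
tool_rot: [3.1, 0.5, -0.001]
ft_force: [0.5, -0.2, -0.4]
grip_width: 0.571
grip_force: 0.0
540,199,100,18.5 [  1.8  -4.6 100.2] [ 0.1  0.  -0.2]
540,199,29,18.5 [  1.8  -4.7 171.2] [ 0.1  0.  -0.2]
t 2.1 pos [539.8 194.2 200.2] yaw [179.9   0.   18.3] w 49.7
```

```bash
python3 -m jog '[[[0,0,60,0,0,0,50],[0,0,100,0,0,0,50],[0,0,100,0,0,0,50],[0,0,100,0,0,0,50],[0,0,100,0,0,0,50],[0,0,100,0,0,0,50]]]'
python3 go.py 540,199,29,18.5
python3 - <<'E'
from h import *
d=grab('scene');save(d,'s1.png')
a=cv2.imread('pics/s1.png')[100:260,190:390];cv2.imwrite('pics/s1c.png',cv2.resize(a,None,fx=3.5,fy=3.5,interpolation=2))
E
```

```text
time: 2.7
position: [0.5416, 0.1967, 0.1035]
tool_rot: [-3.101, -0.503, -0.008]
ft_force: [0.2, 0.1, 0.2]
grip_width: 0.575
grip_force: 0.0
540,199,29,18.5 [-1.2 -2.7 74.5] [ 0.  -0.3 -0.1]
t 2.7 pos [541.6 196.7 103.5] yaw [180.   -0.3  18.4] w 50.1
```

View pics/s1c.png

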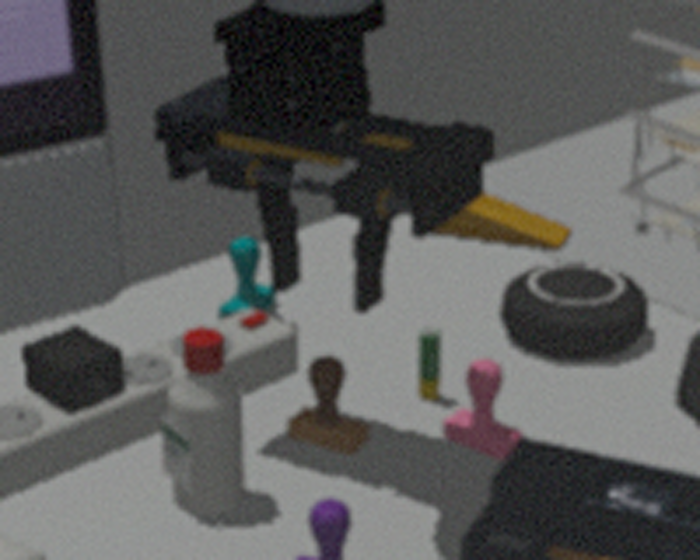

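The fingers straddle the stamp: tips at about (280,285) and (370,300) in the crop, with the knob at (327,370) below the middle. I'm going down to grip.

```bash
python3 -m jog '[[[-1,-1.5,40,0,0,0,50],[-1,-1.5,60,0,0,0,50],[-1,-1.5,74,0,0,0,50],[-1,-1.5,74,0,0,0,50],[-1,-1.5,74,0,0,0,20],[-1,-1.5,74,0,0,0,10],[-1,-1.5,74,0,0,0,10],[-1,-1.5,74,0,0,0,10],[-1,-1.5,74,0,0,0,10],[-1,-1.5,74,0,0,0,10]]]' 20
python3 go.py 540,199,29,18.5
```

```text
time: 3.75
position: [0.5387, 0.1976, 0.0272]
tool_rot: [3.101, 0.504, 0.002]
ft_force: [-0.2, -0.0, 2.5]
grip_width: 0.248
grip_force: 20.0
540,199,29,18.5 [ 1.7 -0.9 -1.8] [ 0.  -0.1 -0. ]
t 3.75 pos [538.7 197.6  27.2] yaw [ 1.80e+02 -1.00e-01  1.85e+01] w 21.6
```

```bash
cat > cad.py <<'E'
import numpy as np
a=np.radians(24.2);M=np.array([[np.cos(a),-np.sin(a)],[np.sin(a),np.cos(a)]])
for n,p in dict(stamp=(-25.5,0),L=(-25.5,55),R=(-25.5,-55),ink=(22.5,47),glue=(22.5,-50)).items():print(n,np.round([570.2,-19.3]+M@p,1))
E
python3 cad.py
python3 -m jog '[[[0,0,-40,0,0,0,10],[0,0,-85,0,0,0,10],[0,0,-130,0,0,0,10],[0,0,-130,0,0,0,10],[0,0,-130,0,0,0,10]]]'
python3 go.py 547,-30,140,24.2
```

```text
stamp [546.9 -29.8]
L [524.4  20.4]
R [569.5 -79.9]
ink [571.5  32.8]
glue [611.2 -55.7]
time: 4.25
position: [0.5387, 0.1974, 0.1574]
tool_rot: [3.1, 0.504, 0.003]
ft_force: [-1.3, -0.3, -1.4]
grip_width: 0.247
grip_force: 19.9
547,-30,140,24.2 [-64.2 218.3  17.5] [ 0.1 -0.1 -5.8]
t 4.25 pos [538.7 197.4 157.4] yaw [ 1.80e+02 -1.00e-01  1.84e+01] w 21.5
```

```bash
python3 -m jog '[[[-20,60,0,0,0,-5.8,10],[-35,110,0,0,0,-5.8,10],[-50,165,0,0,0,-5.8,10],[-64,205,0,0,0,-5.8,10],[-64,218,5,0,0,-5.8,10],[-64,218,17,0,0,-5.8,10],[-64,218,17,0,0,-5.8,10],[-64,218,17,0,0,-5.8,10],[-64,218,17,0,0,-5.8,10],[-64,218,17,0,0,-5.8,10]]]'
python3 go.py 547,-30,34,24.2
python3 - <<'E'
from h import *
d=grab('scene');save(d,'s2.png')
a=cv2.imread('pics/s2.png')[130:300,280:460];cv2.imwrite('pics/s2c.png',cv2.resize(a,None,fx=3.3,fy=3.3,interpolation=2))
E
```

```text
time: 5.25
position: [0.5467, -0.0283, 0.1398]
tool_rot: [3.071, 0.664, 0.001]
ft_force: [-0.6, -0.1, 0.2]
grip_width: 0.249
grip_force: 19.9
547,-30,34,24.2 [ -0.5   1.7 105.8] [ 0.  -0.   0.2]
t 5.25 pos [546.7 -28.3 139.8] yaw [180.   -0.   24.4] w 21.6
```

View pics/s2c.png

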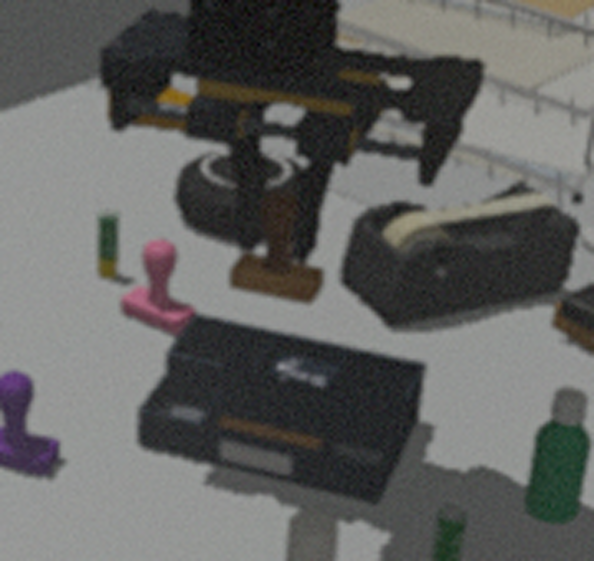

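The stamp hangs upright at (280,260) in the crop, above the cork pocket and parallel to the caddy. Lowering it now.

```bash
python3 -m jog '[[[0,0,40,0,0,0,10],[0,0,70,0,0,0,10],[0,0,90,0,0,0,10],[0,0,100,0,0,0,10],[0,0,105,0,0,0,10],[0,0,105,0,0,0,10],[0,0,105,0,0,0,10]]]'
python3 go.py 547,-30,34,24.2
```

```text
time: 6.0
position: [0.5475, -0.0297, 0.0357]
tool_rot: [3.071, 0.66, 0.003]
ft_force: [0.0, 0.5, -0.3]
grip_width: 0.245
grip_force: 19.9
547,-30,34,24.2 [-0.6  0.1  1.7] [ 0.1 -0.1  0.1]
t 6.0 pos [547.5 -29.7  35.7] yaw [ 1.799e+02 -1.000e-01  2.430e+01] w 21.3
```

```bash
python3 -m jog '[[[0,0,1,0,0,0,10],[0,0,2,0,0,0,10],[0,0,2,0,0,0,10],[0,0,2,0,0,0,10]]]'
python3 -m jog '[[[0,0,0,0,0,0,34],[0,0,0,0,0,0,34],[0,0,0,0,0,0,34],[0,0,-15,0,0,0,34],[0,0,-40,0,0,0,36],[0,0,-80,0,0,0,40],[0,0,-120,0,0,0,40],[0,0,-120,0,0,0,40]]]'
python3 go.py 627,198,150,24.2 627,198,26,24.2
```

```text
time: 6.4
position: [0.5471, -0.0298, 0.0332]
tool_rot: [3.071, 0.66, 0.002]
ft_force: [-0.0, 0.4, 3.5]
grip_width: 0.249
grip_force: 20.0
time: 7.2
position: [0.5507, -0.0293, 0.1595]
tool_rot: [3.067, 0.66, 0.017]
ft_force: [-0.0, -0.2, -0.6]
grip_width: 0.456
grip_force: 0.0
627,198,150,24.2 [ 163.  -175.8   10. ] [ 0.4 -0.5  0.1]
627,198,26,24.2 [ 161.8 -176.6  134. ] [ 0.4 -0.5  0.1]
t 7.2 pos [550.7 -29.3 159.5] yaw [179.6  -0.5  24.3] w 39.7
```

```bash
python3 -m jog '[[[34,-36,0,0,0,0,40],[68,-72,0,0,0,0,40],[100,-105,0,0,0,0,40],[134,-141,0,0,0,0,40],[166,-175,4,0,0,0,40],[166,-175,20,0,0,0,40],[166,-175,50,0,0,0,40],[166,-175,50,0,0,0,40],[166,-175,50,0,0,0,40],[166,-175,50,0,0,0,40]]]'
python3 go.py 627,198,26,24.2
python3 - <<'E'
from h import *
d=grab('scene');save(d,'s3.png')
a=cv2.imread('pics/s3.png')[120:300,260:460];cv2.imwrite('pics/s3c.png',cv2.resize(a,None,fx=3.2,fy=3.2,interpolation=2))
E
```

```text
time: 8.2
position: [0.6269, 0.1977, 0.1042]
tool_rot: [3.072, 0.659, 0.003]
ft_force: [0.6, -0.7, 0.4]
grip_width: 0.458
grip_force: 0.0
627,198,26,24.2 [ 0.1 -0.3 78.2] [ 0.  -0.1  0. ]
t 8.2 pos [626.9 197.7 104.2] yaw [ 1.80e+02 -1.00e-01  2.42e+01] w 39.8
```

View pics/s3c.png

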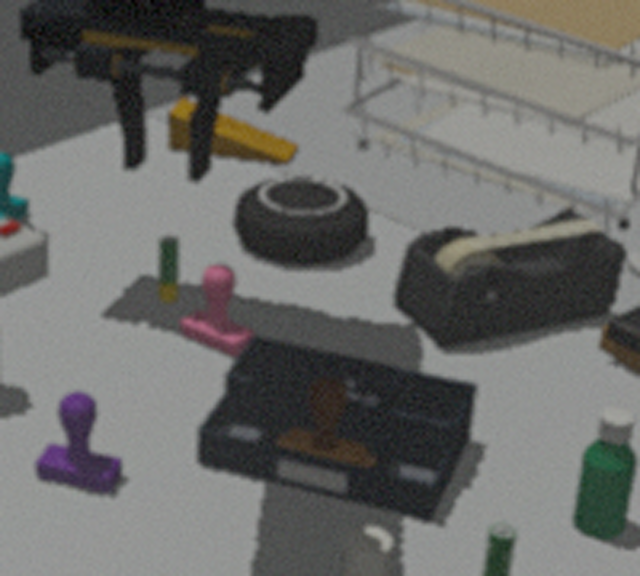

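The stamp stands seated at crop (325,430), and the fingers straddle the green cell at (168,265). Descending.

```bash
python3 -m jog '[[[0,0,40,0,0,0,40],[0,0,65,0,0,0,40],[0,0,78,0,0,0,40],[0,0,78,0,0,0,40],[0,0,78,0,0,0,15],[0,0,78,0,0,0,5],[0,0,78,0,0,0,5],[0,0,78,0,0,0,5],[0,0,78,0,0,0,5],[0,0,78,0,0,0,5]]]' 15
python3 -m jog '[[[0,0,-40,0,0,0,5],[0,0,-85,0,0,0,5],[0,0,-120,0,0,0,5],[0,0,-120,0,0,0,5],[0,0,-120,0,0,0,5]]]'
python3 go.py 524.4,20.4,110,24.2
```

```text
time: 9.25
position: [0.6266, 0.1983, 0.0254]
tool_rot: [3.071, 0.66, 0.002]
ft_force: [-0.2, -0.2, 4.2]
grip_width: 0.162
grip_force: 15.0
time: 9.75
position: [0.6262, 0.1981, 0.145]
tool_rot: [3.071, 0.66, 0.002]
ft_force: [-0.1, 0.6, -1.1]
grip_width: 0.162
grip_force: 15.0
524.4,20.4,110,24.2 [-165.9  120.2   35. ] [ 0.  -0.1  0.1]
t 9.75 pos [626.2 198.1 145. ] yaw [ 1.80e+02 -1.00e-01  2.43e+01] w 14.1
```

```bash
python3 -m jog '[[[-40,29,0,0,0,0,5],[-80,58,0,0,0,0,5],[-120,87,0,0,0,0,5],[-150,109,0,0,0,0,5],[-166,120,10,0,0,0,5],[-166,120,35,0,0,0,5],[-166,120,35,0,0,0,5],[-166,120,35,0,0,0,5],[-166,120,35,0,0,0,5],[-166,120,35,0,0,0,5]]]'
python3 go.py 524.4,20.4,32,24.2
python3 - <<'E'
from h import *
d=grab('scene');save(d,'s4.png')
a=cv2.imread('pics/s4.png')[150:300,290:450];cv2.imwrite('pics/s4c.png',cv2.resize(a,None,fx=3.5,fy=3.5,interpolation=2))
E
```

```text
time: 10.75
position: [0.5246, 0.0212, 0.1102]
tool_rot: [-3.071, -0.662, -0.002]
ft_force: [0.6, -0.2, -0.1]
grip_width: 0.159
grip_force: 15.0
524.4,20.4,32,24.2 [-0.6  0.7 78.2] [ 0.  -0.1  0.1]
t 10.75 pos [524.6  21.2 110.2] yaw [ 1.80e+02 -1.00e-01  2.43e+01] w 13.8
```

View pics/s4c.png

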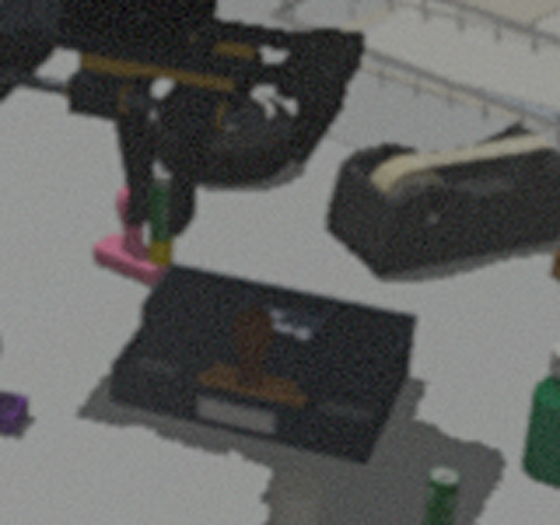

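The cell hangs upright at crop (160,220), above the left front bay. I'm lowering and releasing it.

```bash
python3 -m jog '[[[0,0,35,0,0,0,5],[0,0,58,0,0,0,5],[0,0,70,0,0,0,5],[0,0,75,0,0,0,5],[0,0,78,0,0,0,5],[0,0,78,0,0,0,5],[0,0,78,0,0,0,5]]]'
python3 -m jog '[[[0,0,0,0,0,0,24],[0,0,0,0,0,0,24],[0,0,0,0,0,0,24],[0,0,-15,0,0,0,24],[0,0,-40,0,0,0,30],[0,0,-85,0,0,0,40],[0,0,-120,0,0,0,40],[0,0,-120,0,0,0,40],[0,0,-120,0,0,0,40]]]'
python3 go.py 525,-175,150,24.2 525,-175,26,24.2
```

```text
time: 11.5
position: [0.5248, 0.0205, 0.0325]
tool_rot: [3.071, 0.66, 0.003]
ft_force: [0.9, -0.3, -0.9]
grip_width: 0.161
grip_force: 15.0
time: 12.4
position: [0.5247, 0.0205, 0.1532]
tool_rot: [3.07, 0.66, 0.004]
ft_force: [-0.9, 0.0, -0.4]
grip_width: 0.457
grip_force: 0.0
525,-175,150,24.2 [-80.  178.3   3.3] [ 0.1 -0.1  0.1]
525,-175,26,24.2 [-80.3 178.1 127.3] [ 0.1 -0.1  0.1]
t 12.4 pos [524.7  20.5 153.2] yaw [ 1.799e+02 -1.000e-01  2.430e+01] w 39.8
```

```bash
python3 -m jog '[[[-20,45,0,0,0,0,40],[-40,89,0,0,0,0,40],[-60,134,0,0,0,0,40],[-80,178,3,0,0,0,40],[-80,178,30,0,0,0,40],[-80,178,55,0,0,0,40],[-80,178,55,0,0,0,40],[-80,178,55,0,0,0,40],[-80,178,55,0,0,0,40]]]'
python3 go.py 525,-175,26,24.2
python3 - <<'E'
from h import *
d=grab('scene');save(d,'s5.png')
a=cv2.imread('pics/s5.png')[180:350,310:510];cv2.imwrite('pics/s5c.png',cv2.resize(a,None,fx=3.2,fy=3.2,interpolation=2))
E
```

```text
time: 13.3
position: [0.5249, -0.1743, 0.0975]
tool_rot: [3.07, 0.661, 0.002]
ft_force: [-0.0, 0.0, 0.4]
grip_width: 0.462
grip_force: 0.0
525,-175,26,24.2 [-0.2  0.6 71.5] [ 0.1 -0.1  0.1]
t 13.3 pos [ 524.9 -174.3   97.5] yaw [ 1.799e+02 -1.000e-01  2.430e+01] w 40.2
```

View pics/s5c.png

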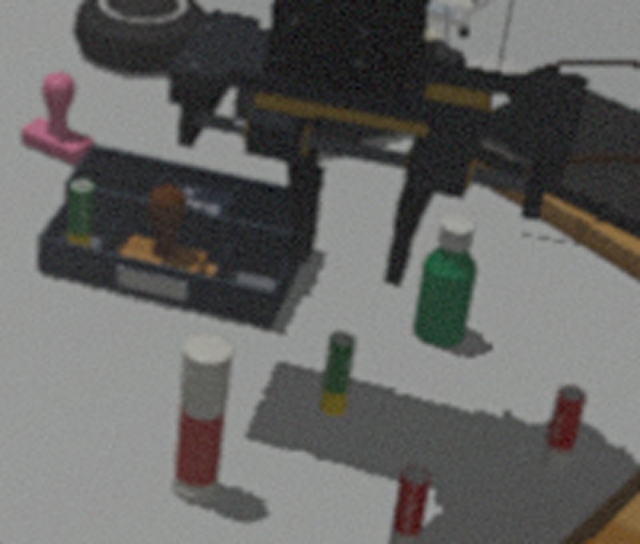

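Cell A stands in the left bay at crop (80,210). The fingers line up over the second green cell at (338,375), so I'm descending.

```bash
python3 -m jog '[[[0,0,35,0,0,0,40],[0,0,60,0,0,0,40],[0,0,71,0,0,0,40],[0,0,71,0,0,0,40],[0,0,71,0,0,0,15],[0,0,71,0,0,0,5],[0,0,71,0,0,0,5],[0,0,71,0,0,0,5],[0,0,71,0,0,0,5],[0,0,71,0,0,0,5]]]' 15
python3 -m jog '[[[0,0,-40,0,0,0,5],[0,0,-85,0,0,0,5],[0,0,-115,0,0,0,5],[0,0,-115,0,0,0,5],[0,0,-115,0,0,0,5]]]'
python3 go.py 569.5,-79.9,110,24.2
```

```text
time: 14.35
position: [0.5247, -0.175, 0.0263]
tool_rot: [3.071, 0.66, 0.002]
ft_force: [-0.8, -0.3, 4.7]
grip_width: 0.16
grip_force: 15.0
time: 14.85
position: [0.5242, -0.1749, 0.1408]
tool_rot: [3.071, 0.66, 0.001]
ft_force: [0.5, -0.3, -0.3]
grip_width: 0.167
grip_force: 15.0
569.5,-79.9,110,24.2 [ 80.3 -68.   30.7] [ 0.1 -0.   0.1]
t 14.85 pos [ 524.2 -174.9  140.8] yaw [179.9  -0.   24.3] w 14.5
```

```bash
python3 -m jog '[[[27,-23,0,0,0,0,5],[53,-46,0,0,0,0,5],[80,-68,0,0,0,0,5],[80,-68,15,0,0,0,5],[80,-68,31,0,0,0,5],[80,-68,31,0,0,0,5],[80,-68,31,0,0,0,5],[80,-68,31,0,0,0,5]]]'
python3 go.py 569.5,-79.9,33,24.2
```

```text
time: 15.65
position: [0.569, -0.0811, 0.1096]
tool_rot: [3.072, 0.657, -0.0]
ft_force: [-0.1, 0.5, -0.4]
grip_width: 0.162
grip_force: 15.0
569.5,-79.9,33,24.2 [ 1.  -0.9 76.6] [ 0.   0.  -0.1]
t 15.65 pos [569.  -81.1 109.6] yaw [180.    0.   24.1] w 14.1
```

```bash
python3 -m jog '[[[0,0,35,0,0,0,5],[0,0,58,0,0,0,5],[0,0,70,0,0,0,5],[0,0,74,0,0,0,5],[0,0,77,0,0,0,5],[0,0,77,0,0,0,5],[0,0,77,0,0,0,5]]]'
python3 -m jog '[[[0,0,0,0,0,0,24],[0,0,0,0,0,0,24],[0,0,0,0,0,0,24],[0,0,-15,0,0,0,24],[0,0,-40,0,0,0,30],[0,0,-85,0,0,0,50],[0,0,-120,0,0,0,55],[0,0,-120,0,0,0,55],[0,0,-120,0,0,0,55]]]'
python3 go.py 627,-174,150,24.2 627,-174,39,24.2
```

```text
time: 16.35
position: [0.57, -0.0799, 0.0336]
tool_rot: [3.071, 0.66, 0.003]
ft_force: [-0.2, -0.7, -0.0]
grip_width: 0.164
grip_force: 15.0
time: 17.25
position: [0.5698, -0.0799, 0.1543]
tool_rot: [3.07, 0.66, 0.004]
ft_force: [-0.4, 0.6, -0.5]
grip_width: 0.593
grip_force: 0.0
627,-174,150,24.2 [ 13.5 109.2   4.6] [ 0.1 -0.1  0.1]
627,-174,39,24.2 [ 13.2 109.  115.6] [ 0.1 -0.1  0.1]
t 17.25 pos [569.8 -79.9 154.3] yaw [ 1.799e+02 -1.000e-01  2.430e+01] w 51.6
```

```bash
python3 -m jog '[[[6,45,0,0,0,0,55],[12,90,0,0,0,0,55],[13,109,5,0,0,0,55],[13,109,25,0,0,0,55],[13,109,45,0,0,0,55],[13,109,45,0,0,0,55],[13,109,45,0,0,0,55],[13,109,45,0,0,0,55]]]'
python3 go.py 627,-174,39,24.2
python3 - <<'E'
from h import *
d=grab('scene');save(d,'s6.png')
a=cv2.imread('pics/s6.png')[180:350,310:510];cv2.imwrite('pics/s6c.png',cv2.resize(a,None,fx=3.2,fy=3.2,interpolation=2))
E
```

```text
time: 18.05
position: [0.6262, -0.1735, 0.1084]
tool_rot: [3.071, 0.661, 0.002]
ft_force: [0.0, 1.1, 0.2]
grip_width: 0.635
grip_force: 0.0
627,-174,39,24.2 [ 0.5  0.7 69.4] [ 0.  -0.   0.1]
t 18.05 pos [ 626.2 -173.5  108.4] yaw [180.   -0.   24.3] w 55.3
```

View pics/s6c.png

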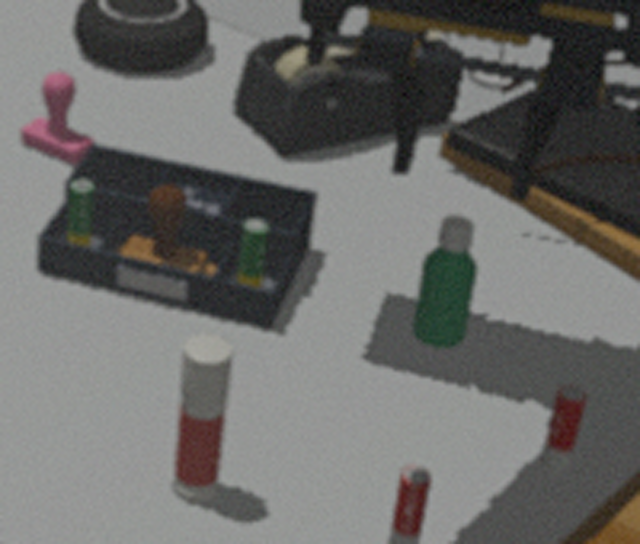

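Both cells and the stamp are in place (crop (80,210), (255,250) and (165,225)). The fingers are centred over the ink bottle at (445,290), so I'm descending.

```bash
python3 -m jog '[[[0.5,0.5,35,0,0,0,55],[0.5,0.5,58,0,0,0,55],[0.5,0.5,69,0,0,0,55],[0.5,0.5,69,0,0,0,55],[0.5,0.5,69,0,0,0,30],[0.5,0.5,69,0,0,0,20],[0.5,0.5,69,0,0,0,20],[0.5,0.5,69,0,0,0,20],[0.5,0.5,69,0,0,0,20],[0.5,0.5,69,0,0,0,20]]]' 25
python3 -m jog '[[[0,0,-35,0,0,0,20],[0,0,-75,0,0,0,20],[0,0,-110,0,0,0,20],[0,0,-110,0,0,0,20],[0,0,-110,0,0,0,20]]]'
python3 go.py 571.5,32.8,145,24.2
```

```text
time: 19.1
position: [0.6271, -0.1745, 0.0394]
tool_rot: [3.071, 0.66, 0.002]
ft_force: [0.0, -1.0, 4.0]
grip_width: 0.328
grip_force: 25.0
time: 19.6
position: [0.6265, -0.1741, 0.149]
tool_rot: [3.071, 0.66, 0.001]
ft_force: [0.2, 0.3, -2.6]
grip_width: 0.33
grip_force: 24.9
571.5,32.8,145,24.2 [  34.8 -211.2    3.8] [ 0.  -0.   0.1]
t 19.6 pos [ 626.5 -174.1  149. ] yaw [180.   -0.   24.3] w 28.7
```

```bash
python3 -m jog '[[[7,-42,0,0,0,0,20],[14,-84,0,0,0,0,20],[21,-127,0,0,0,0,20],[28,-170,0,0,0,0,20],[35,-200,0,0,0,0,20],[35,-211,4,0,0,0,20],[35,-211,15,0,0,0,20],[35,-211,20,0,0,0,20],[35,-211,20,0,0,0,20],[35,-211,20,0,0,0,20]]]'
python3 go.py 571.5,32.8,46.5,24.2
python3 - <<'E'
from h import *
d=grab('scene');save(d,'s7.png')
a=cv2.imread('pics/s7.png')[150:300,290:450];cv2.imwrite('pics/s7c.png',cv2.resize(a,None,fx=3.5,fy=3.5,interpolation=2))
E
```

```text
time: 20.6
position: [0.5717, 0.0306, 0.1278]
tool_rot: [-3.072, -0.656, 0.002]
ft_force: [0.0, -0.5, -1.2]
grip_width: 0.326
grip_force: 24.9
571.5,32.8,46.5,24.2 [ 0.8 -2.1 81.3] [-0.   0.1 -0.1]
t 20.6 pos [571.7  30.6 127.8] yaw [-1.80e+02  1.00e-01  2.41e+01] w 28.4
```

View pics/s7c.png

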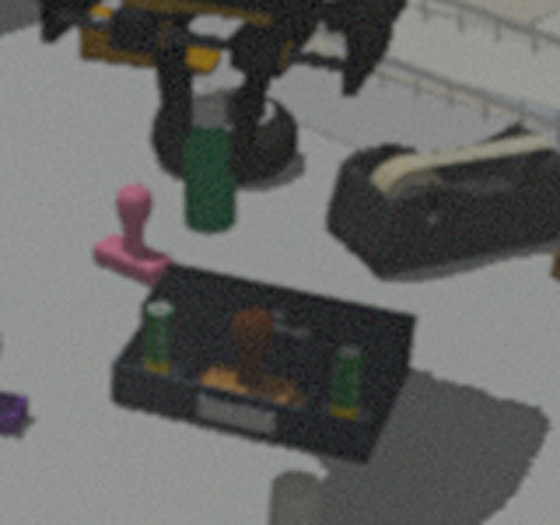

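The bottle hangs upright at crop (210,180), above the back left pocket. Lowering.

```bash
python3 -m jog '[[[0,-1,30,0,0,0,20],[0,-1,55,0,0,0,20],[0,-1,70,0,0,0,20],[0,-1,76,0,0,0,20],[0,-1,80,0,0,0,20],[0,-1,81,0,0,0,20],[0,-1,81,0,0,0,20],[0,-1,81,0,0,0,20]]]'
python3 go.py 571.5,32.8,46.5,24.2
python3 -m jog '[[[0,0,0,0,0,0,38],[0,0,0,0,0,0,38],[0,0,0,0,0,0,38],[0,0,-15,0,0,0,38],[0,0,-45,0,0,0,45],[0,0,-85,0,0,0,50],[0,0,-120,0,0,0,50],[0,0,-120,0,0,0,50],[0,0,-120,0,0,0,50]]]'
python3 go.py 420,-167,165,24.2 420,-167,56,24.2
```

```text
time: 21.45
position: [0.5719, 0.0336, 0.0484]
tool_rot: [3.071, 0.66, 0.002]
ft_force: [0.4, -0.1, -1.0]
grip_width: 0.333
grip_force: 24.9
571.5,32.8,46.5,24.2 [-0.7  0.5  1.9] [ 0.  -0.1  0.1]
t 21.45 pos [571.9  33.6  48.4] yaw [ 1.80e+02 -1.00e-01  2.43e+01] w 29.0
time: 22.35
position: [0.572, 0.0336, 0.1693]
tool_rot: [3.07, 0.66, 0.004]
ft_force: [-0.1, 0.1, -1.3]
grip_width: 0.57
grip_force: 0.0
420,-167,165,24.2 [-221.   120.5    4. ] [ 0.1 -0.1  0.1]
420,-167,56,24.2 [-221.3  120.3  113. ] [ 0.1 -0.1  0.1]
t 22.35 pos [572.   33.6 169.3] yaw [ 1.799e+02 -1.000e-01  2.430e+01] w 49.6
```

```bash
python3 -m jog '[[[-43,24,0,0,0,0,50],[-86,47,0,0,0,0,50],[-129,70,0,0,0,0,50],[-172,94,0,0,0,0,50],[-210,115,0,0,0,0,50],[-221,120,4,0,0,0,50],[-221,120,30,0,0,0,50],[-221,120,40,0,0,0,50],[-221,120,40,0,0,0,50],[-221,120,40,0,0,0,50]]]'
python3 go.py 420,-167,56,24.2
python3 - <<'E'
from h import *
d=grab('scene');save(d,'s8.png')
a=cv2.imread('pics/s8.png')[180:350,310:510];cv2.imwrite('pics/s8c.png',cv2.resize(a,None,fx=3.2,fy=3.2,interpolation=2))
E
```

```text
time: 23.35
position: [0.4194, -0.1658, 0.1275]
tool_rot: [-3.07, -0.663, 0.0]
ft_force: [0.9, 0.4, -0.2]
grip_width: 0.572
grip_force: 0.0
420,-167,56,24.2 [ 0.   1.4 71.5] [-0.1  0.   0.2]
t 23.35 pos [ 419.4 -165.8  127.5] yaw [-179.9    0.    24.4] w 49.8
```

View pics/s8c.png

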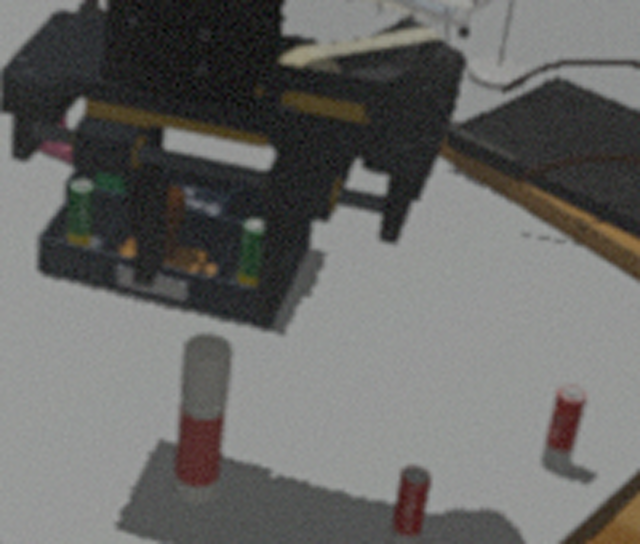

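The fingers are centred over the glue stick at (205,400). The red cells are untouched. Descending.

```bash
python3 -m jog '[[[0,0.5,35,0,0,0,50],[0,0.5,58,0,0,0,50],[0,0.5,71,0,0,0,50],[0,0.5,71,0,0,0,50],[0,0.5,71,0,0,0,25],[0,0.5,71,0,0,0,14],[0,0.5,71,0,0,0,14],[0,0.5,71,0,0,0,14],[0,0.5,71,0,0,0,14],[0,0.5,71,0,0,0,14]]]' 20
python3 -m jog '[[[0,0,-35,0,0,0,14],[0,0,-75,0,0,0,14],[0,0,-115,0,0,0,14],[0,0,-115,0,0,0,14],[0,0,-115,0,0,0,14]]]'
python3 go.py 611.2,-55.7,150,24.2
```

```text
time: 24.4
position: [0.4197, -0.1674, 0.0571]
tool_rot: [3.071, 0.66, 0.001]
ft_force: [-0.1, -0.2, 3.4]
grip_width: 0.266
grip_force: 19.9
time: 24.9
position: [0.4196, -0.1674, 0.1721]
tool_rot: [3.07, 0.66, 0.002]
ft_force: [0.5, -1.0, -2.1]
grip_width: 0.267
grip_force: 19.9
611.2,-55.7,150,24.2 [220.6 -23.2  22.2] [ 0.1 -0.   0. ]
t 24.9 pos [ 419.6 -167.4  172.1] yaw [179.9  -0.   24.2] w 23.2
```

```bash
python3 -m jog '[[[45,-5,0,0,0,0,14],[90,-10,0,0,0,0,14],[135,-15,0,0,0,0,14],[180,-19,0,0,0,0,14],[210,-23,0,0,0,0,14],[220,-23,10,0,0,0,14],[220,-23,22,0,0,0,14],[220,-23,22,0,0,0,14],[220,-23,22,0,0,0,14],[220,-23,22,0,0,0,14]]]'
python3 go.py 611.2,-55.7,64,24.2
python3 - <<'E'
from h import *
d=grab('scene');save(d,'s9.png')
a=cv2.imread('pics/s9.png')[130:290,300:470];cv2.imwrite('pics/s9c.png',cv2.resize(a,None,fx=3.5,fy=3.5,interpolation=2))
E
```

```text
time: 25.9
position: [0.6096, -0.0572, 0.1498]
tool_rot: [3.071, 0.657, -0.0]
ft_force: [-0.2, 0.1, -0.3]
grip_width: 0.268
grip_force: 19.9
611.2,-55.7,64,24.2 [ 2.1 -0.9 85.8] [ 0.1  0.  -0. ]
t 25.9 pos [609.6 -57.2 149.8] yaw [179.9   0.   24.2] w 23.3
```

View pics/s9c.png

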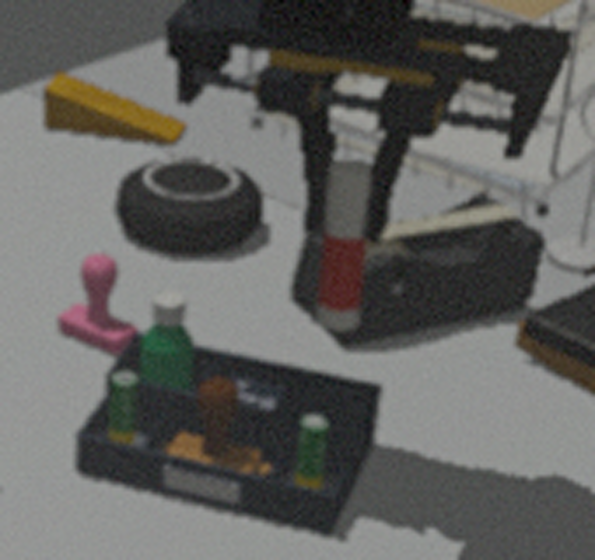

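The ink bottle stands upright in its pocket at crop (167,340). The glue stick hangs upright over the back right pocket at (345,245). Lowering.

```bash
python3 -m jog '[[[1,-1,30,0,0,0,14],[1,-1,55,0,0,0,14],[1,-1,72,0,0,0,14],[1,-1,80,0,0,0,14],[1,-1,84,0,0,0,14],[1,-1,86,0,0,0,14],[1,-1,86,0,0,0,14],[1,-1,86,0,0,0,14]]]'
python3 -m jog '[[[0,0,0,0,0,0,34],[0,0,0,0,0,0,34],[0,0,0,0,0,0,34],[0,0,-15,0,0,0,34],[0,0,-45,0,0,0,40],[0,0,-85,0,0,0,50],[0,0,-120,0,0,0,50],[0,0,-120,0,0,0,50]]]'
python3 -m jog '[[[0,50,-20,0,0,0,50],[0,100,-20,0,0,0,50],[0,150,-20,0,0,0,50],[0,200,-20,0,0,0,50],[0,250,-20,0,0,0,50],[0,250,-20,0,0,0,50],[0,250,-20,0,0,0,50],[0,250,-20,0,0,0,50]]]'
cat > fin.py <<'E'
from h import *
d=grab('top');save(d,'t9.png');e=grab('scene');save(e,'s10.png')
a=cv2.imread('pics/t9.png')[165:305,225:500];b=cv2.imread('pics/s10.png')[180:350,225:510]
cv2.imwrite('pics/fin.png',np.vstack([cv2.resize(a,(560,285),interpolation=2),cv2.resize(b,(518,309),interpolation=2)[:, :518] if 0 else cv2.resize(b,(560,310),interpolation=2)]))
P=cloud(d)[165:280,295:410].reshape(-1,3);ang=np.radians(24.2)
Mi=np.array([[np.cos(ang),np.sin(ang)],[-np.sin(ang),np.cos(ang)]])
q=(P[:,:2]*1000-[570.2,-19.3])@Mi.T
for n,p,h in(('stamp',(-25.5,0),52),('L',(-25.5,55),50),('R',(-25.5,-55),50),('ink',(22.5,47),74),('glue',(22.5,-50),88)):
    m=(abs(q-p).max(1)<25)&(P[:,2]*1000>h)&(P[:,2]*1000<115);print(n,m.sum(),np.round(np.median(q[m],0)-p,1),np.round(np.percentile(P[m,2]*1000,90),1) if m.any() else '')
E
python3 fin.py
```

```text
time: 26.75
position: [0.6115, -0.0544, 0.0645]
tool_rot: [3.071, 0.66, 0.002]
ft_force: [0.2, 0.4, 0.8]
grip_width: 0.266
grip_force: 19.9
time: 27.55
position: [0.6146, -0.054, 0.1908]
tool_rot: [3.068, 0.66, 0.016]
ft_force: [0.3, 0.3, 1.5]
grip_width: 0.562
grip_force: 0.0
time: 28.35
position: [0.7137, -0.2802, 0.2037]
tool_rot: [-3.069, -0.663, -0.001]
ft_force: [-1.4, 0.4, 0.6]
grip_width: 0.58
grip_force: 0.0
stamp 117 [1.2 2.8] 66.2
L 41 [1.7 1.4] 57.9
R 45 [0.8 1.5] 57.1
ink 83 [0.3 1.1] 86.3
glue 137 [1.6 2.9] 100.1
```

View pics/fin.png

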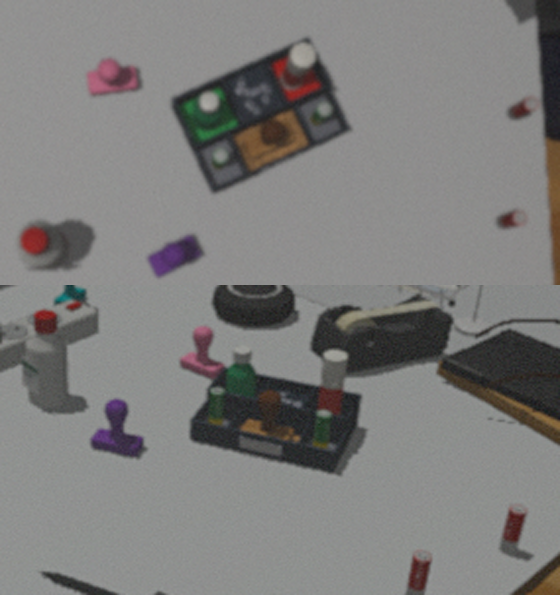

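The two final views show all five items upright in their own pockets. They are within 4 mm of the pocket centres, and their tops are at the expected heights. The red cells and the white bottle stand where they were, and the gripper is clear of everything.

```bash
python3 -c "
from bench import ctrl
print(ctrl.close_job())"
```

```text
the job is handed in; nothing more can be done
None
```

The job is handed in: the stamp, both green cells, the ink bottle and the glue stick stand upright in their own pockets within about 4 mm of centre, and the red cells and white bottle were not touched.

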